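# Top up the nut bowl from the swinging pail

### The arm

A 6-joint arm with a two-finger parallel gripper is mounted at the origin on the work surface. World frame = base frame: x ahead of the robot, y to its left, z up, the work surface at z = 0. Lengths are in m, angles in rad, forces in N, time in s.
With the tool pointing down it reaches from about 0.375 to 0.75 m from the base axis. Payload 9 kg.
Tool frame: the origin (TCP) lies at the very end of the fingers, on their centre line; the grasp point (between the pads) lies arm.grip_point_offset behind it (arm.grip_point_offset is the distance from the TCP to the grasp point, in m); x points along the fingers, z is the direction in which the jaws open and shut, and the axes are right-handed (so a half turn about x gives the same grasp; the last joint's range is limited). The gripper opens to 85 mm and grips with 20 to 120 N. Pads are 22 mm wide; open, the fingers measure 114 mm over their backs; the gripper's body (76 mm by 85 mm) begins 54 mm behind the grasp point. The pads swing forward as they close: fully open they stand 13 mm farther back than shut.
Start: joints at [1.038, 0.104, 0.097, 1.564, 0, 1.353], TCP at [0.186, 0.571, 0.231] pointing down, gripper open.
Joint ranges: [-2.99, 2.99], [-0.84, 1.86], [-1.1, 1.16], [-1.84, 2.11], [-1.51, 1.56], [-3.14, 3.14]. Speed limits (rad/s): [2.22, 2.22, 2.57, 3.14, 3.14, 3.14].

### API

Orientations are given as a 3x3 rotation matrix whose columns are the frame's x, y, z axes.
In Python, from cell import arm gives the robot as it stands.
- The arm moves only by the shell command python3 -m jog 'ROWS' [OPENING] [FORCE]. ROWS is JSON, a list of rows, each an object with "delta_pos": the shift along the tool's x, y, z in m, a list of three; "dr": the turn, a rotation vector about the tool's x, y, z in rad, a list of three. In form: [{"delta_pos": [tx, ty, tz], "dr": [rx, ry, rz]}, ...]. A call has 1 to 20 rows; each row shifts and turns the commanded pose from where the row before left it, along the tool's axes as they then stand; what a row does not reach is not made up. A row lasts 1/12 s, in which the tool goes at most 41.7 mm and 7.16 degrees, less where a joint would pass 70% of its speed; a pose out of reach is approached as far as the arm can. A call is refused whole if a number of a shift passes 0.0417 or a number of a turn 0.125, either way. A call with a gripper value outside its range is refused whole. OPENING is the finger opening in m, from 0 to 0.0854, set as the call begins (- or left out, the last holds). The fingers move at their own pace and stop on an object; FORCE is the grip in N (left out, the last holds). Time passes only in rows, so rows that do not move let the fingers close. It gives the time, the measured TCP pose, the force and the opening at its end, in the units of the state.
- arm.get_obs(): the state, without advancing time (a new reading comes with each control period).
- arm.read_camera(name): name is "side" or "top"; returns (picture, depth): 400x640x3 uint8, blue, green, red; 400x640 float32, m along the optical axis (not along the pixel's ray), 0 where there is no reading.
- arm.camera_info(name): a dict with "fovy" (degrees; the focal length in pixels is half the picture's height over the tangent of half this angle, whatever the lens; pixels are square), "cx", "cy" (the principal point, pixels), "origin" and "orientation" of the camera in the world. Camera axes: x right, y up, looking along -z (the intrinsics and any distortion apply to the point x, -y, -z); pixel columns grow to the right and rows downward; lengths in m; the calibration is good to about 2 mm. A picture is of the moment at which its call begins. camera_info takes no time and is no camera call.
- arm.close_job(): hands the job in, once; it reports no verdict.
The state is a dict: "t": time; "q": joint angles; "joint_vel": joint speeds; "joint_efforts": joint torques, N m; "ee_pos": TCP position; "tcp_rot": TCP orientation; "ft_force": force on the tool from outside, world axes, zero at the start; "moment": the same for the moment, N m; "width": finger opening in m.
Only numpy, scipy, OpenCV 4.12 (cv2) and the standard library are available. Lean on these libraries where they do the work, as an engineer would, in place of code of your own. Each camera call takes 0.05 s, during which the arm holds its last target.

### The job

Lift the steel pail of walnuts straight up off its stand by the wooden grip, without letting it swing, and pour all six walnuts into the white bowl without spilling any. Then hang the empty pail back on the stand by both pins and let go. Leave the bowl and everything else where they are.

Things in the scene. Friction and masses are not known exactly. Their poses are not given: they have to be found in the camera images.
- pail: Flared steel pail, loose, 0.22 kg, 55 mm high, 60 mm across at the foot, 136 mm at the rim, 3 mm walls sloping out by 35 deg (tip about 70 deg about y to empty it over the rim, between the bail's legs). It holds the walnuts and hangs in the stand's forks by two side pins about which it swings freely. Origin: centre of its underside; z out of the mouth, y along the pins.
- pail_grip (a point): Centre of the pail's flat wooden grip, 125 mm above the pail's underside: 14 mm thick (x), 80 mm long (y), 28 mm high (z). It is the top of a rigid wire bail, a triangle in the pail's y-z plane whose legs rise from the pins. Axes as the pail.
- pail_pins (a point): Point on the pail's pin axis midway between the pins, 50 mm above its underside; axes as the pail. The pins are 8 mm thick and reach out to 100 mm either side in y.
- stand: Fixed stand: dark wood base 120 (x) by 210 (y) by 8 mm, two dark steel uprights at y = +-88 mm, 10 mm thick, 36 mm wide in x. Each ends in an open-topped fork: a slot 12 mm wide, 16 mm deep, its floor 100 mm above the table, then a flared mouth about 34 mm wide, its top 136 mm above the table. Origin: centre of its underside; y runs from fork to fork, z up.
- stand_pivot (a point): Midway between the two forks, 104 mm above the table, where the pail's pin axis lies when it hangs home; axes as the stand. The pins clear the forks when lifted 37 mm or more above it. The hung pail's underside is 54 mm above the table.
- bowl: White round ceramic bowl, loose, 0.7 kg, 170 mm across the rim, 65 mm high. Origin: centre of its underside, z up.
- nut0: A walnut, round, 30 mm across with a thin seam, 14 g, brown, rolls easily, lying in the pail at the start. Origin: its centre.
- nut1: A walnut, round, 30 mm across with a thin seam, 14 g, brown, rolls easily, lying in the pail at the start. Origin: its centre.
- nut2: A walnut, round, 30 mm across with a thin seam, 14 g, brown, rolls easily, lying in the pail at the start. Origin: its centre.
- nut3: A walnut, round, 30 mm across with a thin seam, 14 g, brown, rolls easily, lying in the pail at the start. Origin: its centre.
- nut4: A walnut, round, 30 mm across with a thin seam, 14 g, brown, rolls easily, lying in the pail at the start. Origin: its centre.
- nut5: A walnut, round, 30 mm across with a thin seam, 14 g, brown, rolls easily, lying in the pail at the start. Origin: its centre.
- glass_a: Filled dessert glass, 60 mm across, 96 mm high, on the near side between stand and bowl; leave it standing. Origin: centre of its underside.
- glass_b: The same kind of glass, on the far side between stand and bowl; leave it standing. Origin: centre of its underside.
- spoon: Steel spoon 200 mm long lying near the robot; leave it. Origin: under its middle.
There are look-alikes about, which are no part of the job. Leave any orange or pink look-alike of the pail alone.

How it is judged:
By the outcome, as a careful person would: the job done as asked, in the order asked, and still so for the second after the job is handed in, with the robot touching nothing.
It also fails if it takes over 58 s, if anything falls off the work surface, if the arm or the gripper's body presses on something with over 40 N, if the wrist force passes 120 N, or if a joint passes its speed limit or range.

## Working session

There is one attempt and no reset: what is moved stays moved. The work goes in short steps, Python scripts to look and compute and a shell command to move; the robot and the scene stay as the last step left them, time stands still between calls to the robot, and variables do not carry over. Pictures are saved under pics/ and viewed, and the job is handed in when it is done.

```bash
ls; mkdir -p pics; python3 - <<'E'
from cell import arm
import cv2, numpy as np
print(arm.grip_point_offset)
o=arm.get_obs()
for k,v in o.items(): print(k,np.round(v,4).tolist())
for n in ("side","top"):
    p,d=arm.read_camera(n); cv2.imwrite(f"pics/{n}0.png",p); np.save(f"{n}0_d.npy",d)
    print(n,arm.camera_info(n))
E
```

```text
pics
0.0187
t 0.0
q [1.0383, 0.1047, 0.0965, 1.5639, 0.0, 1.3531]
joint_vel [-0.0002, 0.0, 0.0014, 0.0013, -0.0007, 0.0003]
joint_efforts [-0.0019, -55.693, 50.3652, 0.0167, -0.0006, 0.0]
ee_pos [0.1856, 0.5702, 0.2305]
tcp_rot [[-0.0007, -0.9509, 0.3096], [-0.0011, 0.3096, 0.9509], [-1.0, 0.0003, -0.0013]]
ft_force [-0.478, -0.132, 0.1774]
moment [-0.048, 0.0181, 0.0312]
width 0.0854
side {'fovy': 54.82362795358888, 'cx': 320.31229711775313, 'cy': 198.62131056065897, 'origin': array([ 0.3778495 , -0.72626842,  0.91825225]), 'orientation': array([[ 0.97744543,  0.17192627, -0.12264495],
       [-0.21039425,  0.74243067, -0.63602749],
       [-0.01829446,  0.64748596,  0.76185776]])}
top {'fovy': 51.252180083380004, 'cx': 329.91210996049705, 'cy': 202.91599821282682, 'origin': array([ 0.27537058, -0.07784451,  1.06916438]), 'orientation': array([[-0.02867506,  0.97419861, -0.22386337],
       [-0.99958826, -0.02817614,  0.00542337],
       [-0.00102416,  0.22392672,  0.97460545]])}
```

View pics/side0.png

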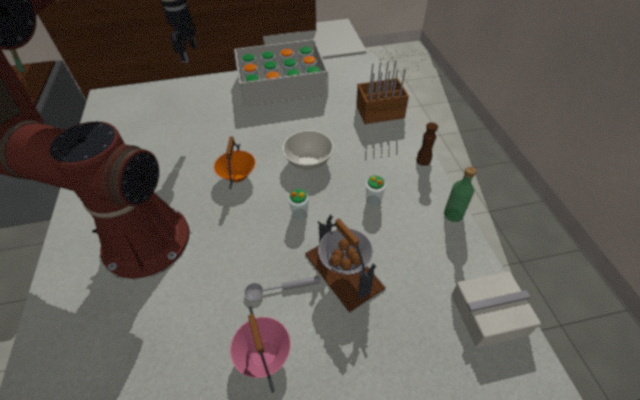

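View pics/top0.png

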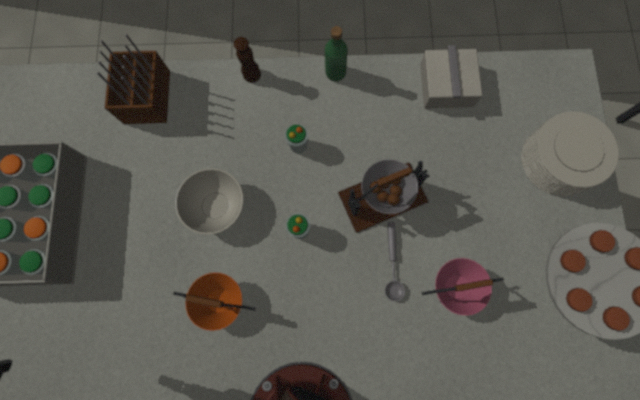

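The steel pail holding walnuts is on the dark stand at side (345,250) and top (390,188). The look-alikes are orange (side 235,165; top 214,302) and pink (side 260,350; top 464,287). Only the steel one holds nuts and hangs on the stand. I'll confirm that in a crop.

```bash
cat > h.py <<'E'
import numpy as np, cv2
from cell import arm
def cam(n):
    c=arm.camera_info(n); f=200/np.tan(np.radians(c['fovy'])/2); return c,f
def ray(n,u,v):
    c,f=cam(n); d=np.array([(u-c['cx'])/f,-(v-c['cy'])/f,-1.]); return np.array(c['origin']),np.array(c['orientation'])@d
def onz(n,u,v,z):
    o,d=ray(n,u,v); return o+d*(z-o[2])/d[2]
def cloud(n,D):
    c,f=cam(n); v,u=np.mgrid[:400,:640]
    P=np.stack([(u-c['cx'])/f*D,-(v-c['cy'])/f*D,-D],-1)
    return P@np.array(c['orientation']).T+np.array(c['origin'])
def proj(n,p):
    c,f=cam(n); q=np.array(c['orientation']).T@(np.array(p)-c['origin']); return c['cx']+f*q[0]/-q[2], c['cy']-f*q[1]/-q[2]
def tri(us,ut):
    o1,d1=ray('side',*us);o2,d2=ray('top',*ut)
    A=np.stack([d1,-d2],1);s=np.linalg.lstsq(A,o2-o1,rcond=None)[0]
    a=o1+d1*s[0];b=o2+d2*s[1]; return (a+b)/2,np.linalg.norm(a-b)
E
python3 - <<'E'
from h import *
a=cv2.imread('pics/side0.png')[200:320,280:410]; b=cv2.imread('pics/top0.png')[145:245,325:445]
a=cv2.convertScaleAbs(cv2.resize(a,(520,480),interpolation=cv2.INTER_CUBIC),alpha=1.3)
b=cv2.convertScaleAbs(cv2.resize(b,(600,500),interpolation=cv2.INTER_CUBIC),alpha=1.5)
cv2.imwrite('pics/crop_s.png',a);cv2.imwrite('pics/crop_t.png',b)
for n in('side','top'):
    D=np.load(f'{n}0_d.npy'); C=cloud(n,D); print(n,(D==0).mean(), [np.round(C[v,u],4).tolist() for u,v in ((250,250),(330,330),(150,200))])
E
```

```text
side 0.00401171875 [[0.2925, -0.1001, -0.001], [0.4606, -0.3735, 0.0005], [0.0745, -0.0146, 0.1774]]
top 0.00391015625 [[0.4031, 0.1248, -0.0009], [0.2003, -0.0748, -0.0024], [0.542, 0.3891, 0.0023]]
```

View pics/crop_s.png

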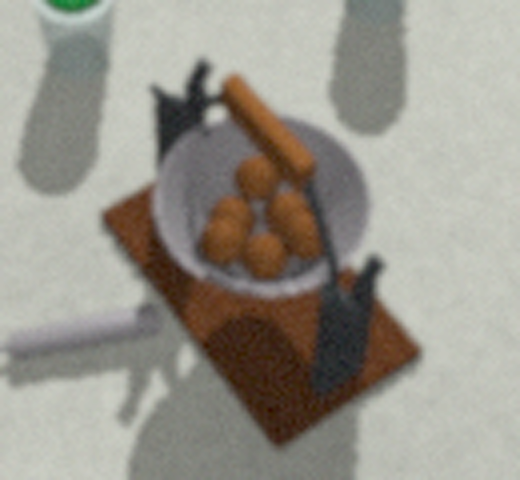

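View pics/crop_t.png

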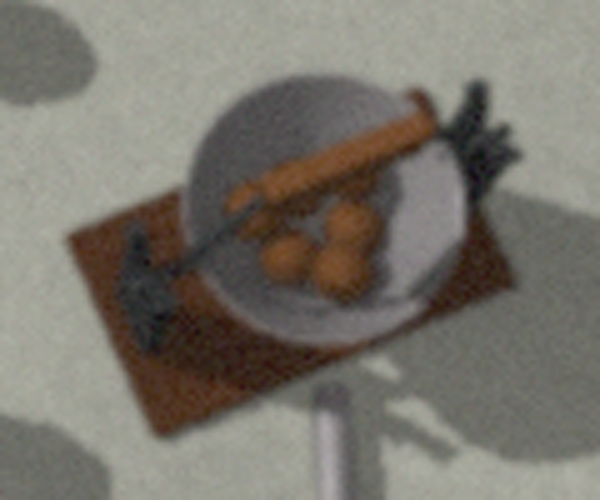

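Confirmed: the crops show the steel pail with six brown nuts, its pins in the two dark forks, and the wooden grip from crop-side (235,85) to (305,170). Next I'll measure it.

```bash
python3 - <<'E'
from h import *
r=lambda x:np.round(x,4).tolist()
print('base corners top',[r(onz('top',325+u/5-.4,145+v/5-.4,.008)) for u,v in((68,235),(160,437),(515,288))])
print('base corners side',[r(onz('side',280+u/4-.4,200+v/4-.4,.008)) for u,v in((103,215),(280,447),(420,352))])
for n in('side','top'):
    img=cv2.imread(f'pics/{n}0.png'); C=cloud(n,np.load(f'{n}0_d.npy'))
    hsv=cv2.cvtColor(img,cv2.COLOR_BGR2HSV)
    reg=(C[...,0]>.35)&(C[...,0]<.7)&(C[...,1]>-.4)&(C[...,1]<-.05)
    g=reg&(C[...,2]>.155)&(C[...,2]<.21)&(hsv[...,1]>100)
    P=C[g]; print(n,'grip',g.sum(),r(P.mean(0)),'zrange',r(np.percentile(P[:,2],[2,50,98])))
    w=np.linalg.svd(P[:,:2]-P[:,:2].mean(0),full_matrices=False)[2][0]; s=(P[:,:2]-P[:,:2].mean(0))@w
    top=P[P[:,2]>np.percentile(P[:,2],50)]
    print(' axis',r(w),np.degrees(np.arctan2(w[1],w[0])),'ext',r(np.percentile(s,[1,99])), 'midpt',r(P[:,:2].mean(0)+w*(s.min()+s.max())/2))
    k=reg&(C[...,2]>.10)&(C[...,2]<.145)&(img.max(-1)<70)
    num,l,st,ce=cv2.connectedComponentsWithStats(k.astype(np.uint8))
    for i in range(1,num):
        if st[i,4]>15: print(' fork',st[i,4],r(ce[i]),r(C[l==i].mean(0)),r(np.ptp(C[l==i],axis=0)))
    # rims via depth
    for nm,lo,hi,box in (('bowl',.055,.075,(.3,.75,.05,.35)),('glass',.085,.11,(.3,.75,-.2,.15)),('pailrim',.1,.118,(.35,.7,-.35,-.08))):
        m=(C[...,2]>lo)&(C[...,2]<hi)&(C[...,0]>box[0])&(C[...,0]<box[1])&(C[...,1]>box[2])&(C[...,1]<box[3])
        num,l,st,ce=cv2.connectedComponentsWithStats(m.astype(np.uint8),connectivity=8)
        for i in range(1,num):
            if st[i,4]>40: Q=C[l==i]; print(' ',nm,st[i,4],r(ce[i]),'min',r(Q.min(0)),'max',r(Q.max(0)))
E
```

```text
base corners top [[0.549, -0.1064, 0.008], [0.4405, -0.1501, 0.008], [0.5137, -0.3388, 0.008]]
base corners side [[0.4422, -0.1513, 0.008], [0.518, -0.3411, 0.008], [0.6227, -0.2985, 0.008]]
side grip 252 [0.5333, -0.2323, 0.1864] zrange [0.1696, 0.1902, 0.1943]
 axis [0.3761, -0.9266] -67.91069401190502 ext [-0.0416, 0.0336] midpt [0.5335, -0.2327]
 fork 102 [325.951, 225.5] [0.5022, -0.1479, 0.1149] [0.0348, 0.0342, 0.0378]
 fork 165 [365.9212, 272.3333] [0.5631, -0.3031, 0.1176] [0.0363, 0.0381, 0.0447]
  bowl 338 [307.5621, 144.8905] min [0.4389, 0.1324, 0.055] max [0.6063, 0.3017, 0.068]
  glass 154 [375.7403, 180.961] min [0.6615, -0.0272, 0.085] max [0.7077, 0.0221, 0.0971]
  glass 161 [297.8137, 194.9565] min [0.4289, -0.0283, 0.0851] max [0.4763, 0.0201, 0.0973]
  glass 371 [330.9218, 236.8005] min [0.4729, -0.1999, 0.0851] max [0.5541, -0.1321, 0.11]
  glass 107 [358.2897, 234.271] min [0.56, -0.1998, 0.0851] max [0.5956, -0.1629, 0.1099]
  pailrim 404 [338.3886, 251.6856] min [0.4676, -0.3184, 0.1] max [0.5843, -0.1321, 0.1179]
  pailrim 179 [364.3631, 242.5196] min [0.56,
[... 373 characters left out ...]
1.175, 199.9] [0.4982, -0.2761, 0.1068] [0.0288, 0.0244, 0.0116]
  bowl 670 [204.3522, 197.9403] min [0.4394, 0.1337, 0.055] max [0.6062, 0.3012, 0.0692]
  glass 250 [295.056, 132.496] min [0.6606, -0.0258, 0.085] max [0.709, 0.0219, 0.098]
  glass 260 [368.3731, 176.8654] min [0.5208, -0.1991, 0.0852] max [0.5968, -0.1582, 0.11]
  glass 172 [364.9942, 201.6628] min [0.4759, -0.1994, 0.0853] max [0.5225, -0.1295, 0.11]
  glass 291 [296.8316, 223.811] min [0.4276, -0.025, 0.0851] max [0.4763, 0.0207, 0.0988]
  pailrim 261 [379.8238, 168.3487] min [0.5176, -0.2719, 0.1001] max [0.6016, -0.1579, 0.1123]
  pailrim 419 [395.6683, 193.3842] min [0.4693, -0.3172, 0.1001] max [0.5814, -0.129, 0.118]
```

```bash
python3 - <<'E'
from h import *
r=lambda x:np.round(x,4).tolist()
C=cloud('top',np.load('top0_d.npy'))
for nm,b in (('orange',(.2,.45,.05,.33)),('pink',(.2,.45,-.5,-.25)),('strip',(.25,.7,-.15,.12)),('bowlzone',(.42,.65,.1,.35)),('tray/left',(.2,.6,.35,.65))):
    m=(C[...,0]>b[0])&(C[...,0]<b[1])&(C[...,1]>b[2])&(C[...,1]<b[3])
    print(nm,r(np.percentile(C[m][:,2],[50,99.5])),r(C[m][C[m][:,2].argmax()]))
o=arm.get_obs(); R=np.array(o['tcp_rot'])
print('tool delta',r(R.T@(np.array([.5325,-.2245,.2305])-o['ee_pos'])))
E
```

```text
orange [-0.0001, 0.1388] [0.2852, 0.2133, 0.1422]
pink [0.0008, 0.1396] [0.3033, -0.4191, 0.1422]
strip [-0.0002, 1.0692] [0.2754, -0.0778, 1.0692]
bowlzone [0.0015, 0.066] [0.4981, 0.2919, 0.0692]
tray/left [-0.0005, 0.1092] [0.3335, 0.5899, 0.1128]
tool delta [0.0007, -0.5759, -0.6483]
```

```bash
python3 -m jog '[{"delta_pos":[0,-0.014,-0.016],"dr":[0,0,0]},{"delta_pos":[0,-0.026,-0.029],"dr":[0,0,0]},{"delta_pos":[0,-0.026,-0.029],"dr":[0,0,0]},{"delta_pos":[0,-0.026,-0.029],"dr":[0,0,0]},{"delta_pos":[0,-0.026,-0.029],"dr":[0,0,0]},{"delta_pos":[0,-0.026,-0.029],"dr":[0,0,0]},{"delta_pos":[0,-0.026,-0.029],"dr":[0,0,0]},{"delta_pos":[0,-0.026,-0.029],"dr":[0,0,0]},{"delta_pos":[0,-0.026,-0.029],"dr":[0,0,0]},{"delta_pos":[0,-0.026,-0.029],"dr":[0,0,0]},{"delta_pos":[0,-0.026,-0.029],"dr":[0,0,0]},{"delta_pos":[0,-0.026,-0.029],"dr":[0,0,0]},{"delta_pos":[0,-0.026,-0.029],"dr":[0,0,0]},{"delta_pos":[0,-0.026,-0.029],"dr":[0,0,0]},{"delta_pos":[0,-0.026,-0.029],"dr":[0,0,0]},{"delta_pos":[0,-0.026,-0.029],"dr":[0,0,0]},{"delta_pos":[0,-0.026,-0.029],"dr":[0,0,0]},{"delta_pos":[0,-0.026,-0.029],"dr":[0,0,0]},{"delta_pos":[0,-0.026,-0.029],"dr":[0,0,0]},{"delta_pos":[0,-0.026,-0.029],"dr":[0,0,0]}]' 0.06 40; python3 - <<'E'
from h import *
import json
o=arm.get_obs(); R=np.array(o['tcp_rot']); print(np.round(o['q'],4).tolist(), o['t'])
print('tool delta',np.round(R.T@(np.array([.5325,-.2245,.2305])-o['ee_pos']),4), 'psi',np.degrees(np.arctan2(R[1,2],R[0,2])))
E
```

```text
t: 1.77
ee_pos: [0.4935, -0.1279, 0.2309]
tcp_rot: [[-0.0, -0.951, 0.31], [0.0, 0.31, 0.951], [-1.0, 0.0, 0.0]]
ft_force: [0.1, 1.1, 0.2]
width: 0.0601
[-0.5107, -0.1711, -0.173, 1.5692, 0.0001, -0.1955] 1.7667
tool delta [ 0.0004 -0.067  -0.0797] psi 71.93502215514812
```

```bash
python3 -m jog '[{"delta_pos":[0,-0.023,-0.0265],"dr":[0,0,0]},{"delta_pos":[0,-0.023,-0.0265],"dr":[0,0,0]},{"delta_pos":[0,-0.015,-0.018],"dr":[0,0,0]},{"delta_pos":[0,-0.006,-0.0085],"dr":[0.04,0,0]},{"delta_pos":[0,0,0],"dr":[0.1,0,0]},{"delta_pos":[0,0,0],"dr":[0.1,0,0]},{"delta_pos":[0,0,0],"dr":[0.1,0,0]},{"delta_pos":[0,0,0],"dr":[0.1,0,0]},{"delta_pos":[0,0,0],"dr":[0.1,0,0]},{"delta_pos":[0,0,0],"dr":[0.1,0,0]},{"delta_pos":[0,0,0],"dr":[0.1,0,0]},{"delta_pos":[0,0,0],"dr":[0.1,0,0]},{"delta_pos":[0,0,0],"dr":[0.045,0,0]},{"delta_pos":[0,0,0],"dr":[0,0,0]},{"delta_pos":[0,0,0],"dr":[0,0,0]}]' 0.06 40; python3 - <<'E'
from h import *
o=arm.get_obs(); R=np.array(o['tcp_rot']); print(np.round(o['q'],4).tolist(), o['t'])
print('tool delta',np.round(R.T@(np.array([.5325,-.2245,.2305])-o['ee_pos']),4), 'psi',np.degrees(np.arctan2(R[1,2],R[0,2])))
n='side'; p,d=arm.read_camera(n); np.save('side1_d.npy',d); cv2.imwrite('pics/side1.png',cv2.convertScaleAbs(cv2.resize(p[180:320,260:420],(800,700)[:2] and (640,560),interpolation=cv2.INTER_CUBIC),alpha=1.3))
E
```

```text
t: 3.02
ee_pos: [0.5322, -0.2221, 0.2309]
tcp_rot: [[-0.0, -0.364, 0.931], [0.0, 0.931, 0.364], [-1.0, 0.001, -0.0]]
ft_force: [-0.6, 0.3, -0.2]
width: 0.0599
[-0.6221, 0.0335, 0.023, 1.561, 0.0001, 0.5759] 3.0167
tool delta [ 0.0004 -0.0023 -0.0006] psi 21.35837103325542
```

View pics/side1.png

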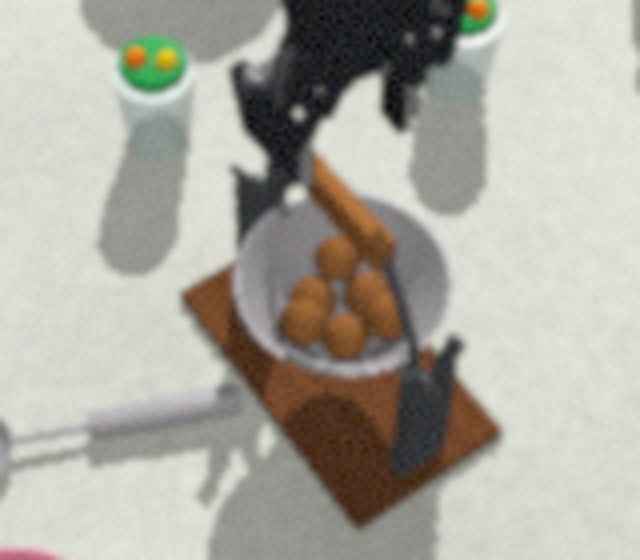

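The open jaws are above the grip, with the steel pail and its six nuts below at crop (340,290). I'll shift 2 mm along the pins, go down 71 mm and close.

```bash
python3 -m jog '[{"delta_pos":[0.008,-0.0023,-0.001],"dr":[0,0,0]},{"delta_pos":[0.014,0,0],"dr":[0,0,0]},{"delta_pos":[0.014,0,0],"dr":[0,0,0]},{"delta_pos":[0.014,0,0],"dr":[0,0,0]},{"delta_pos":[0.012,0,0],"dr":[0,0,0]},{"delta_pos":[0.009,0,0],"dr":[0,0,0]},{"delta_pos":[0,0,0],"dr":[0,0,0]},{"delta_pos":[0,0,0],"dr":[0,0,0]}]' 0.06 40; python3 -m jog '[{"delta_pos":[0,0,0],"dr":[0,0,0]},{"delta_pos":[0,0,0],"dr":[0,0,0]},{"delta_pos":[0,0,0],"dr":[0,0,0]},{"delta_pos":[0,0,0],"dr":[0,0,0]},{"delta_pos":[0,0,0],"dr":[0,0,0]},{"delta_pos":[0,0,0],"dr":[0,0,0]},{"delta_pos":[0,0,0],"dr":[0,0,0]},{"delta_pos":[0,0,0],"dr":[0,0,0]}]' 0 90; python3 - <<'E'
from h import *
o=arm.get_obs(); print(np.round(o['q'],4).tolist(), o['t'],np.round(o['moment'],3))
for n in('side','top'):
    p,d=arm.read_camera(n); np.save(n+'2_d.npy',d); cv2.imwrite(f'pics/{n}2.png',p)
p=cv2.imread('pics/side2.png')
cv2.imwrite('pics/side2c.png',cv2.convertScaleAbs(cv2.resize(p[180:320,260:420],(640,560),interpolation=cv2.INTER_CUBIC),alpha=1.3))
E
```

```text
t: 3.73
ee_pos: [0.532, -0.2246, 0.1599]
tcp_rot: [[-0.001, -0.363, 0.932], [0.001, 0.932, 0.363], [-1.0, 0.001, -0.0]]
ft_force: [-0.2, -0.3, 0.1]
width: 0.0602
t: 4.4
ee_pos: [0.5328, -0.2249, 0.1611]
tcp_rot: [[0.001, -0.363, 0.932], [-0.001, 0.932, 0.363], [-1.0, -0.001, 0.001]]
ft_force: [0.6, 0.2, 5.3]
width: 0.0124
[-0.6257, 0.0337, -0.1034, 1.4323, 0.0004, 0.574] 4.4 [ 0.207 -0.312  0.069]
```

View pics/side2c.png

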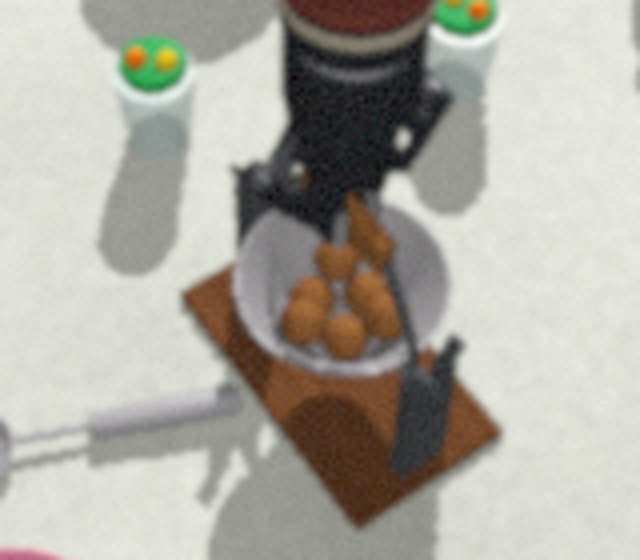

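The fingers closed on the grip (12 mm opening) and the pail still hangs level with all six nuts. Lifting straight up now.

```bash
python3 -m jog '[{"delta_pos":[-0.001,0,0],"dr":[0,0,0]},{"delta_pos":[-0.002,0,0],"dr":[0,0,0]},{"delta_pos":[-0.004,0,0],"dr":[0,0,0]},{"delta_pos":[-0.005,0,0],"dr":[0,0,0]},{"delta_pos":[-0.006,0,0],"dr":[0,0,0]},{"delta_pos":[-0.006,0,0],"dr":[0,0,0]},{"delta_pos":[-0.007,0,0],"dr":[0,0,0]},{"delta_pos":[-0.007,0,0],"dr":[0,0,0]},{"delta_pos":[-0.007,0,0],"dr":[0,0,0]},{"delta_pos":[-0.007,0,0],"dr":[0,0,0]},{"delta_pos":[-0.007,0,0],"dr":[0,0,0]},{"delta_pos":[-0.007,0,0],"dr":[0,0,0]},{"delta_pos":[-0.007,0,0],"dr":[0,0,0]},{"delta_pos":[-0.007,0,0],"dr":[0,0,0]},{"delta_pos":[-0.006,0,0],"dr":[0,0,0]},{"delta_pos":[-0.005,0,0],"dr":[0,0,0]},{"delta_pos":[-0.004,0,0],"dr":[0,0,0]},{"delta_pos":[-0.002,0,0],"dr":[0,0,0]},{"delta_pos":[-0.001,0,0],"dr":[0,0,0]},{"delta_pos":[0,0,0],"dr":[0,0,0]}]'; python3 - <<'E'
from h import *
o=arm.get_obs(); print(np.round(o['q'],4).tolist(), o['t'],np.round(o['moment'],3))
p,d=arm.read_camera('side'); np.save('side3_d.npy',d); cv2.imwrite('pics/side3.png',p)
cv2.imwrite('pics/side3c.png',cv2.convertScaleAbs(cv2.resize(p[160:320,240:440],(800,640),interpolation=cv2.INTER_CUBIC),alpha=1.3)[:600])
E
```

```text
t: 6.17
ee_pos: [0.5323, -0.2247, 0.2583]
tcp_rot: [[0.0, -0.363, 0.932], [0.0, 0.932, 0.363], [-1.0, 0.0, 0.0]]
ft_force: [0.1, 0.0, -2.8]
width: 0.0128
[-0.6258, 0.0439, 0.0834, 1.6104, 0.0001, 0.574] 6.1667 [0.036 0.006 0.021]
```

View pics/side3c.png

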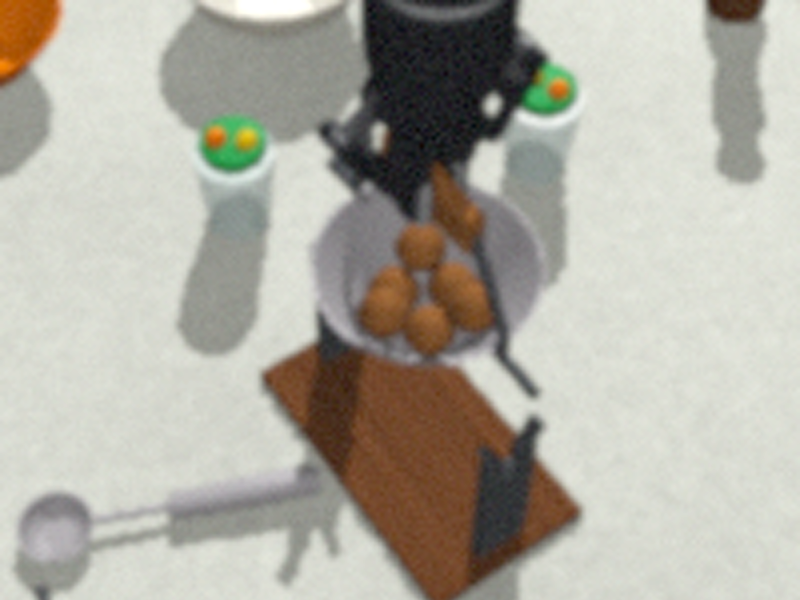

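The pail is lifted clear at a weight of 2.8 N, level, with all six nuts in view around crop (425,290). Next I'll carry it over the gap between the glasses, with the underside about 50 mm above their tops.

```bash
python3 -m jog '[{"delta_pos":[0,0.005,0.002],"dr":[0,0,0]},{"delta_pos":[0,0.010,0.004],"dr":[0,0,0]},{"delta_pos":[0,0.015,0.006],"dr":[0,0,0]},{"delta_pos":[0,0.020,0.008],"dr":[0,0,0]},{"delta_pos":[0,0.0252,0.0096],"dr":[0,0,0]},{"delta_pos":[0,0.0252,0.0096],"dr":[0,0,0]},{"delta_pos":[0,0.0252,0.0096],"dr":[0,0,0]},{"delta_pos":[0,0.0252,0.0096],"dr":[0,0,0]},{"delta_pos":[0,0.0252,0.0096],"dr":[0,0,0]},{"delta_pos":[0,0.0252,0.0096],"dr":[0,0,0]},{"delta_pos":[0,0.0252,0.0096],"dr":[0,0,0]},{"delta_pos":[0,0.0252,0.0096],"dr":[0,0,0]},{"delta_pos":[0,0.0252,0.0096],"dr":[0,0,0]},{"delta_pos":[0,0.0252,0.0096],"dr":[0,0,0]},{"delta_pos":[0,0.0252,0.0096],"dr":[0,0,0]},{"delta_pos":[0,0.0252,0.0096],"dr":[0,0,0]},{"delta_pos":[0,0.020,0.008],"dr":[0,0,0]},{"delta_pos":[0,0.015,0.006],"dr":[0,0,0]},{"delta_pos":[0,0.010,0.004],"dr":[0,0,0]},{"delta_pos":[0,0.005,0.002],"dr":[0,0,0]}]'
python3 -m jog '[{"delta_pos":[0,0,0],"dr":[-0.02,0,0]},{"delta_pos":[0,0,0],"dr":[-0.04,0,0]},{"delta_pos":[0,0,0],"dr":[-0.07,0,0]},{"delta_pos":[0,0,0],"dr":[-0.1,0,0]},{"delta_pos":[0,0,0],"dr":[-0.115,0,0]},{"delta_pos":[0,0,0],"dr":[-0.115,0,0]},{"delta_pos":[0,0,0],"dr":[-0.115,0,0]},{"delta_pos":[0,0,0],"dr":[-0.115,0,0]},{"delta_pos":[0,0,0],"dr":[-0.115,0,0]},{"delta_pos":[0,0,0],"dr":[-0.115,0,0]},{"delta_pos":[0,0,0],"dr":[-0.115,0,0]},{"delta_pos":[0,0,0],"dr":[-0.115,0,0]},{"delta_pos":[0,0,0],"dr":[-0.115,0,0]},{"delta_pos":[0,0,0],"dr":[-0.115,0,0]},{"delta_pos":[0,0,0],"dr":[-0.115,0,0]},{"delta_pos":[0,0,0],"dr":[-0.1,0,0]},{"delta_pos":[0,0,0],"dr":[-0.08,0,0]},{"delta_pos":[0,0,0],"dr":[-0.06,0,0]},{"delta_pos":[0,0,0],"dr":[-0.04,0,0]},{"delta_pos":[0,0,0],"dr":[-0.02,0,0]}]'
python3 - <<'E'
from h import *
o=arm.get_obs(); R=np.array(o['tcp_rot']); print(np.round(o['q'],4).tolist(), o['t'],np.degrees(np.arctan2(R[1,2],R[0,2])))
for n in('side','top'):
    p,d=arm.read_camera(n); np.save(n+'4_d.npy',d); cv2.imwrite(f'pics/{n}4.png',p)
p=cv2.imread('pics/side4.png')
cv2.imwrite('pics/side4c.png',cv2.convertScaleAbs(cv2.resize(p[60:240,200:440],(800,600),interpolation=cv2.INTER_CUBIC),alpha=1.3))
E
```

```text
t: 7.88
ee_pos: [0.5301, 0.2087, 0.2583]
tcp_rot: [[-0.0, -0.365, 0.931], [0.0, 0.931, 0.365], [-1.0, 0.0, 0.0]]
ft_force: [0.5, 0.0, -2.7]
width: 0.0127
t: 9.55
ee_pos: [0.531, 0.2056, 0.2584]
tcp_rot: [[0.0, -0.827, -0.562], [-0.0, -0.562, 0.827], [-1.0, 0.0, -0.0]]
ft_force: [-0.4, 0.0, -2.5]
width: 0.0125
[0.14, 0.0184, 0.0576, 1.61, -0.0002, -0.457] 9.55 124.20170602453967
```

View pics/side4c.png

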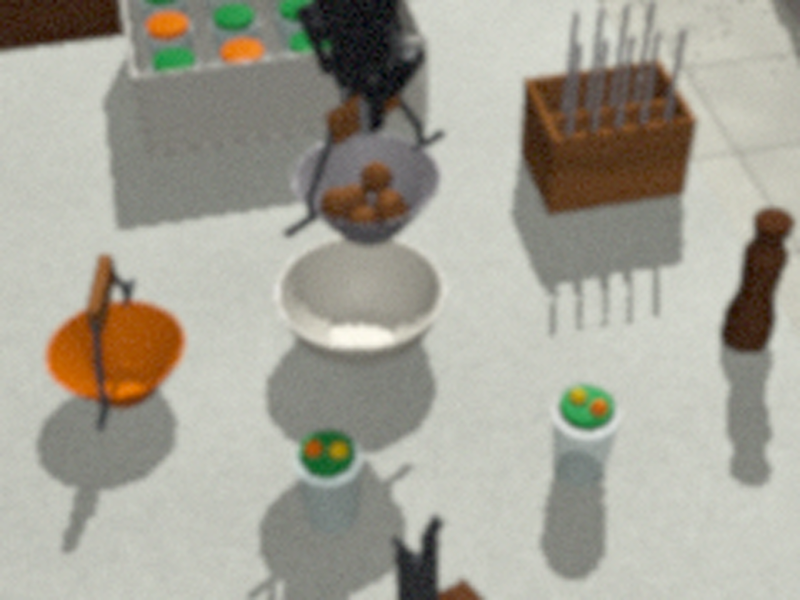

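View pics/top4.png

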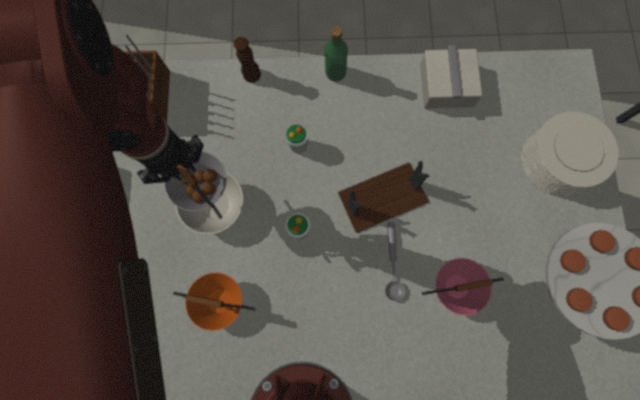

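The pail is level above the bowl: crop (365,190) over the bowl at (360,300). Now the first part of the tip, before any nut can leave.

```bash
python3 -m jog '[{"delta_pos":[0,0,0],"dr":[0,0.02,0]},{"delta_pos":[0,0,0],"dr":[0,0.04,0]},{"delta_pos":[0,0,0],"dr":[0,0.05,0]},{"delta_pos":[0,0,0],"dr":[0,0.06,0]},{"delta_pos":[0,0,0],"dr":[0,0.06,0]},{"delta_pos":[0,0,0],"dr":[0,0.06,0]},{"delta_pos":[0,0,0],"dr":[0,0.06,0]},{"delta_pos":[0,0,0],"dr":[0,0.06,0]},{"delta_pos":[0,0,0],"dr":[0,0.05,0]},{"delta_pos":[0,0,0],"dr":[0,0.04,0]},{"delta_pos":[0,0,0],"dr":[0,0.02,0]},{"delta_pos":[0,0,0],"dr":[0,0,0]}]'
python3 - <<'E'
from h import *
o=arm.get_obs(); R=np.array(o['tcp_rot']); q=o['q'];print(np.round(q,4).tolist(), o['t'],'tilt',np.degrees(np.arccos(-R[2,0])))
# D: lateral .1297 and rho model
c,s=np.cos(q[0]),np.sin(q[0]); ep=q[2]-q[1]+.094
rho=.34*np.sin(q[1])+.552*np.cos(ep)
W0=np.array([c*rho-s*.1297,s*rho+c*.1297]); dxy=np.array(o['ee_pos'][:2])-W0
print('D est',dxy,R[:2,0], dxy@R[:2,0]/(R[:2,0]@R[:2,0]))
p,d=arm.read_camera('side'); cv2.imwrite('pics/side5c.png',cv2.convertScaleAbs(cv2.resize(p[60:240,200:440],(800,600),interpolation=cv2.INTER_CUBIC),alpha=1.3))
E
```

```text
t: 10.65
ee_pos: [0.5303, 0.2072, 0.2578]
tcp_rot: [[0.279, -0.828, -0.487], [-0.412, -0.561, 0.718], [-0.868, 0.0, -0.497]]
ft_force: [-0.7, -0.8, -3.1]
width: 0.0125
[0.4049, -0.0778, -0.1124, 1.4281, -0.51, -0.2195] 10.65 tilt 29.811972756283044
D est [ 0.0992159  -0.11867117] [ 0.27882975 -0.41160338] 0.30955152584148515
```

View pics/side5c.png

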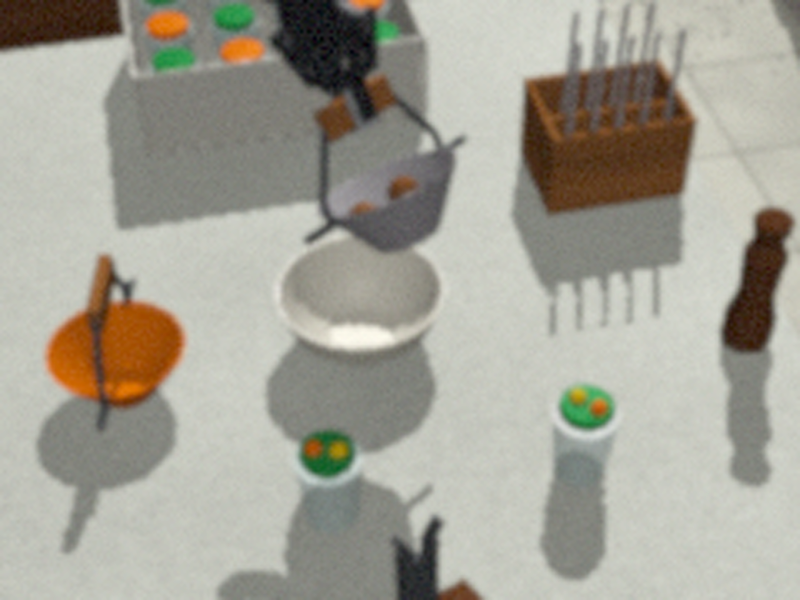

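```bash
python3 -m jog '[{"delta_pos":[0,0,0],"dr":[0,0.025,0]},{"delta_pos":[0,0,0],"dr":[0,0.05,0]},{"delta_pos":[0,0,0],"dr":[0,0.05,0]},{"delta_pos":[0,0,0],"dr":[0,0.05,0]},{"delta_pos":[0,0,0],"dr":[0,0.025,0]},{"delta_pos":[0.003,0,0.0026],"dr":[0,0,0]},{"delta_pos":[0.006,0,0.0053],"dr":[0,0,0]},{"delta_pos":[0.007,0,0.0062],"dr":[0,0,0]},{"delta_pos":[0.007,0,0.0062],"dr":[0,0,0]},{"delta_pos":[0.007,0,0.0062],"dr":[0,0,0]},{"delta_pos":[0.007,0,0.0062],"dr":[0,0,0]},{"delta_pos":[0.007,0,0.0062],"dr":[0,0,0]},{"delta_pos":[0.007,0,0.0062],"dr":[0,0,0]},{"delta_pos":[0.006,0,0.0053],"dr":[0,0,0]},{"delta_pos":[0.003,0,0.0026],"dr":[0,0,0]},{"delta_pos":[0,0,0],"dr":[0,0,0]}]'
python3 - <<'E'
from h import *
o=arm.get_obs(); R=np.array(o['tcp_rot']); q=o['q'];print(np.round(q,4).tolist(), o['t'],'tilt',np.degrees(np.arccos(-R[2,0])))
P=lambda x,z:np.array(o['ee_pos'])+R@np.array([-(z-.1063),0,x])
print('low rim rel bowl',np.round(P(.068,.055)-[.5228,.2172,0],4),'foot',np.round(P(.03,0),4),np.round(P(-.03,0)-[.5228,.2172,0],4))
p,d=arm.read_camera('side'); cv2.imwrite('pics/side6c.png',cv2.convertScaleAbs(cv2.resize(p[60:240,200:440],(800,600),interpolation=cv2.INTER_CUBIC),alpha=1.3))
E
```

```text
t: 12.03
ee_pos: [0.5303, 0.2066, 0.1769]
tcp_rot: [[0.369, -0.828, -0.423], [-0.546, -0.561, 0.622], [-0.752, 0.002, -0.659]]
ft_force: [-1.1, -0.1, -3.3]
width: 0.0129
[0.4935, -0.0357, -0.2819, 1.2375, -0.7153, -0.1349] 12.0333 tilt 41.2312024219566
low rim rel bowl [-0.0023  0.0036  0.0935] foot [0.5568 0.1671 0.0772] [ 0.0594 -0.0874  0.1167]
```

View pics/side6c.png

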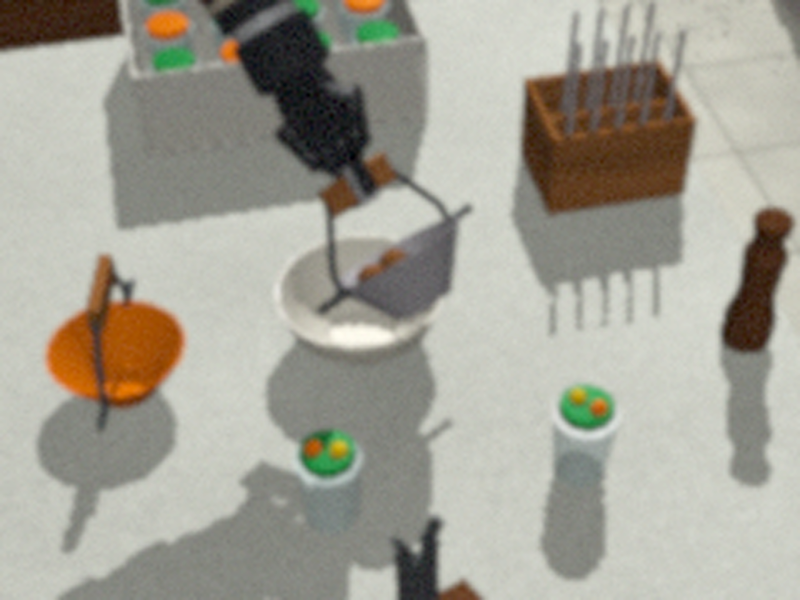

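The tilt is 41°, the rim's lower lip is over the bowl centre at z ≈ 94 mm, and the nuts are still inside at crop (380,265). Pouring slowly now.

```bash
python3 -m jog '[{"delta_pos":[0,0,0],"dr":[0,0.02,0]},{"delta_pos":[0,0,0],"dr":[0,0.03,0]},{"delta_pos":[0,0,0],"dr":[0,0.03,0]},{"delta_pos":[0,0,0],"dr":[0,0.025,0]},{"delta_pos":[0,0,0],"dr":[0,0.025,0]},{"delta_pos":[0,0,0],"dr":[0,0.025,0]},{"delta_pos":[0,0,0],"dr":[0,0.025,0]},{"delta_pos":[0,0,0],"dr":[0,0.025,0]},{"delta_pos":[0,0,0],"dr":[0,0.025,0]},{"delta_pos":[0,0,0],"dr":[0,0.025,0]},{"delta_pos":[0,0,0],"dr":[0,0.025,0]},{"delta_pos":[0,0,0],"dr":[0,0.025,0]},{"delta_pos":[0,0,0],"dr":[0,0.025,0]},{"delta_pos":[0,0,0],"dr":[0,0.025,0]},{"delta_pos":[0,0,0],"dr":[0,0.025,0]},{"delta_pos":[0,0,0],"dr":[0,0.025,0]},{"delta_pos":[0,0,0],"dr":[0,0.025,0]},{"delta_pos":[0,0,0],"dr":[0,0.025,0]},{"delta_pos":[0,0,0],"dr":[0,0.025,0]},{"delta_pos":[0,0,0],"dr":[0,0,0]}]'
python3 - <<'E'
from h import *
o=arm.get_obs(); R=np.array(o['tcp_rot']); q=o['q'];print(np.round(q,4).tolist(), o['t'],'tilt',np.degrees(np.arccos(-R[2,0])))
P=lambda x,z:np.array(o['ee_pos'])+R@np.array([-(z-.1063),0,x])
print('low rim rel bowl',np.round(P(.068,.055)-[.5228,.2172,0],4))
p,d=arm.read_camera('side'); cv2.imwrite('pics/side7c.png',cv2.convertScaleAbs(cv2.resize(p[60:240,200:440],(800,600),interpolation=cv2.INTER_CUBIC),alpha=1.3))
E
```

```text
t: 13.75
ee_pos: [0.5304, 0.2067, 0.1772]
tcp_rot: [[0.523, -0.828, -0.204], [-0.773, -0.561, 0.297], [-0.36, 0.002, -0.933]]
ft_force: [-0.2, 0.8, -2.2]
width: 0.0127
[0.6436, 0.1965, -0.262, 1.2383, -1.1991, 0.133] 13.75 tilt 68.87847436474182
low rim rel bowl [ 0.0206 -0.03    0.0952]
```

View pics/side7c.png

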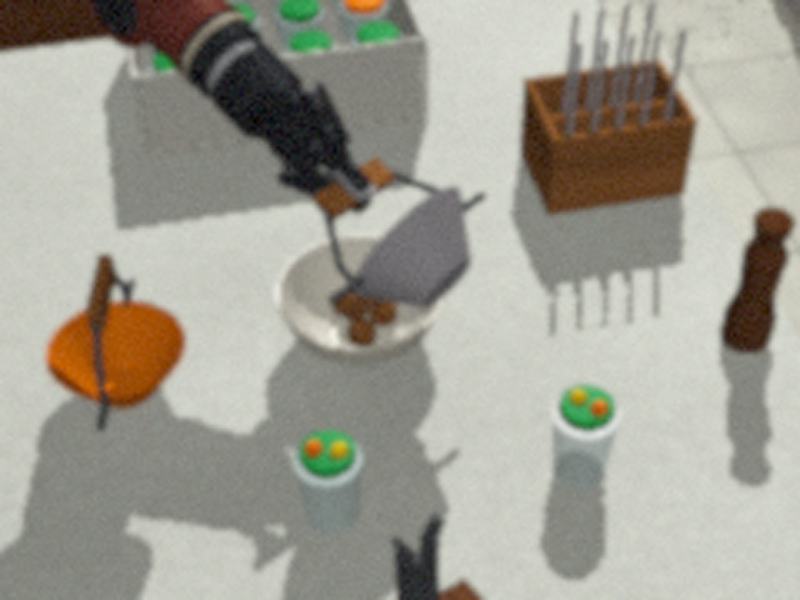

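Nuts are landing in the bowl at crop (360,310). I'll tip a little further so the pail empties completely.

```bash
python3 -m jog '[{"delta_pos":[0,0,0],"dr":[0,0.025,0]},{"delta_pos":[0,0,0],"dr":[0,0.03,0]},{"delta_pos":[0,0,0],"dr":[0,0.03,0]},{"delta_pos":[0,0,0],"dr":[0,0.03,0]},{"delta_pos":[0,0,0],"dr":[0,0.025,0]},{"delta_pos":[0,0,0],"dr":[0,0,0]},{"delta_pos":[0,0,0],"dr":[0,0,0]},{"delta_pos":[0,0,0],"dr":[0,0,0]},{"delta_pos":[0,0,0],"dr":[0,0,0]},{"delta_pos":[0,0,0],"dr":[0,0,0]}]'
python3 - <<'E'
from h import *
o=arm.get_obs(); R=np.array(o['tcp_rot']); q=o['q'];print(np.round(q,4).tolist(), o['t'],'tilt',np.degrees(np.arccos(-R[2,0])))
p,d=arm.read_camera('side'); cv2.imwrite('pics/side8c.png',cv2.convertScaleAbs(cv2.resize(p[100:210,250:410],(800,550),interpolation=cv2.INTER_CUBIC),alpha=1.3))
E
```

```text
t: 14.63
ee_pos: [0.531, 0.2069, 0.1788]
tcp_rot: [[0.546, -0.828, -0.127], [-0.806, -0.561, 0.19], [-0.229, -0.001, -0.973]]
ft_force: [0.7, 0.6, -2.1]
width: 0.0128
[0.665, 0.3186, -0.2036, 1.3361, -1.3296, 0.2969] 14.6333 tilt 76.7586836730713
```

View pics/side8c.png

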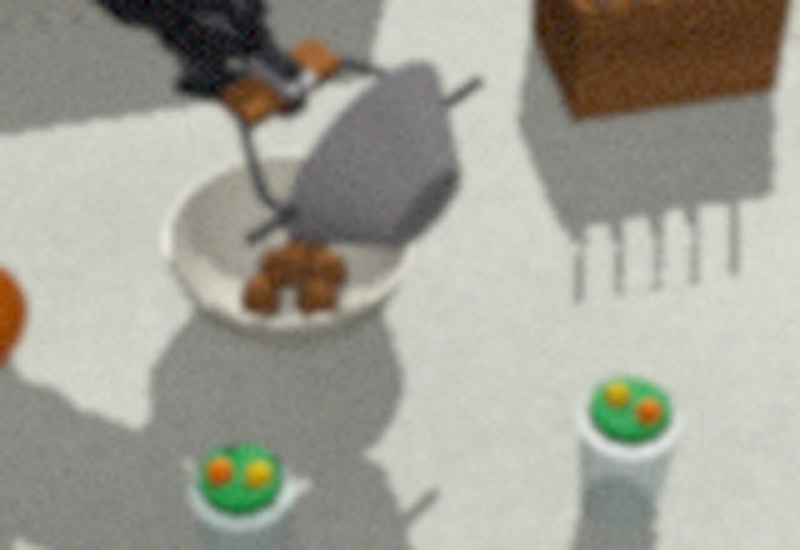

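Six nuts appear to be in the bowl around crop (295,275), and the wrist now carries 2.1 N, which is the pail alone. Raising it, then turning it back level.

```bash
python3 -m jog '[{"delta_pos":[-0.001,0,-0.004],"dr":[0,0,0]},{"delta_pos":[-0.002,0,-0.008],"dr":[0,0,0]},{"delta_pos":[-0.003,0,-0.012],"dr":[0,0,0]},{"delta_pos":[-0.003,0,-0.012],"dr":[0,0,0]},{"delta_pos":[-0.003,0,-0.012],"dr":[0,0,0]},{"delta_pos":[-0.003,0,-0.012],"dr":[0,0,0]},{"delta_pos":[-0.003,0,-0.012],"dr":[0,0,0]},{"delta_pos":[-0.002,0,-0.008],"dr":[0,0,0]},{"delta_pos":[-0.001,0,-0.004],"dr":[0,0,0]}]'
python3 -m jog '[{"delta_pos":[0,0,0],"dr":[0,-0.03,0]},{"delta_pos":[0,0,0],"dr":[0,-0.06,0]},{"delta_pos":[0,0,0],"dr":[0,-0.09,0]},{"delta_pos":[0,0,0],"dr":[0,-0.1,0]},{"delta_pos":[0,0,0],"dr":[0,-0.1,0]},{"delta_pos":[0,0,0],"dr":[0,-0.1,0]},{"delta_pos":[0,0,0],"dr":[0,-0.1,0]},{"delta_pos":[0,0,0],"dr":[0,-0.1,0]},{"delta_pos":[0,0,0],"dr":[0,-0.1,0]},{"delta_pos":[0,0,0],"dr":[0,-0.1,0]},{"delta_pos":[0,0,0],"dr":[0,-0.1,0]},{"delta_pos":[0,0,0],"dr":[0,-0.1,0]},{"delta_pos":[0,0,0],"dr":[0,-0.1,0]},{"delta_pos":[0,0,0],"dr":[0,-0.08,0]},{"delta_pos":[0,0,0],"dr":[0,-0.05,0]},{"delta_pos":[0,0,0],"dr":[0,-0.03,0]},{"delta_pos":[0,0,0],"dr":[0,0,0]},{"delta_pos":[0,0,0],"dr":[0,0,0]}]'
python3 - <<'E'
from h import *
o=arm.get_obs(); R=np.array(o['tcp_rot']); q=o['q'];print(np.round(q,4).tolist(), o['t'],'psi',np.degrees(np.arctan2(R[1,2],R[0,2])))
for n in('side','top'):
    p,d=arm.read_camera(n); np.save(n+'9_d.npy',d); cv2.imwrite(f'pics/{n}9.png',p)
p=cv2.imread('pics/side9.png')
cv2.imwrite('pics/side9c.png',cv2.convertScaleAbs(cv2.resize(p[70:210,250:410],(640,560),interpolation=cv2.INTER_CUBIC),alpha=1.3))
E
```

```text
t: 15.43
ee_pos: [0.5305, 0.2081, 0.2669]
tcp_rot: [[0.546, -0.828, -0.126], [-0.806, -0.561, 0.191], [-0.229, -0.002, -0.973]]
ft_force: [0.9, -0.1, -2.1]
width: 0.0129
t: 16.93
ee_pos: [0.5302, 0.2071, 0.2644]
tcp_rot: [[-0.0, -0.829, -0.56], [-0.002, -0.56, 0.829], [-1.0, 0.001, -0.001]]
ft_force: [-0.3, 0.5, -1.8]
width: 0.0126
[0.1435, 0.0212, 0.0714, 1.6217, -0.0014, -0.4507] 16.9333 psi 124.04687536453815
```

View pics/side9c.png

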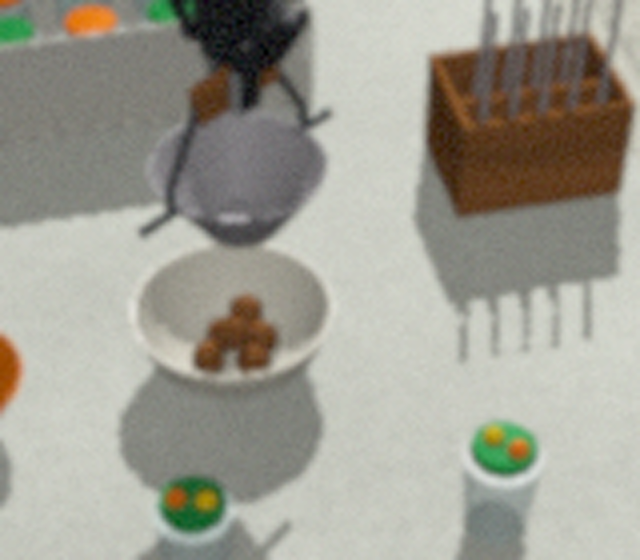

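The bowl shows at least five nuts at crop (235,335). I'll count more carefully and check that the pail is empty.

```bash
python3 - <<'E'
from h import *
a=cv2.imread('pics/side9.png')[125:170,275:340]; b=cv2.imread('pics/top9.png')[130:250,130:260]
a=cv2.convertScaleAbs(cv2.resize(a,(780,540),interpolation=cv2.INTER_CUBIC),alpha=1.6)
b=cv2.convertScaleAbs(cv2.resize(b,(650,600),interpolation=cv2.INTER_CUBIC),alpha=1.6)
cv2.imwrite('pics/b9s.png',a);cv2.imwrite('pics/b9t.png',b)
E
```

```text
(no output)
```

View pics/b9s.png

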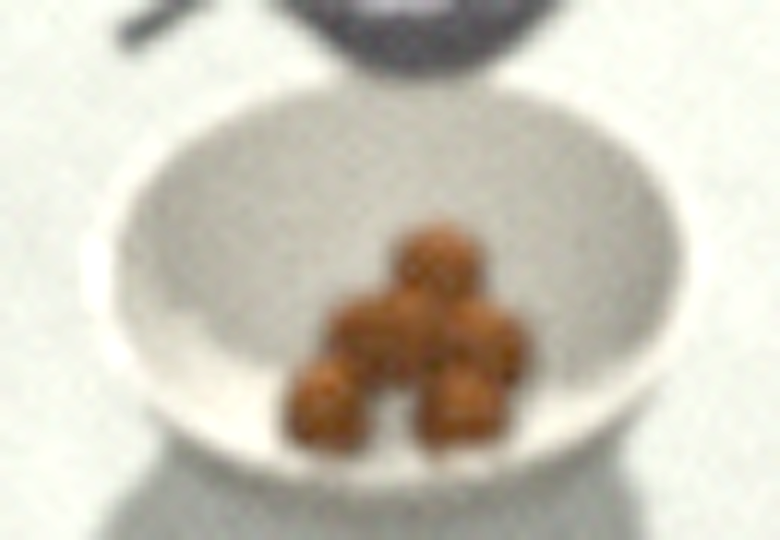

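View pics/b9t.png

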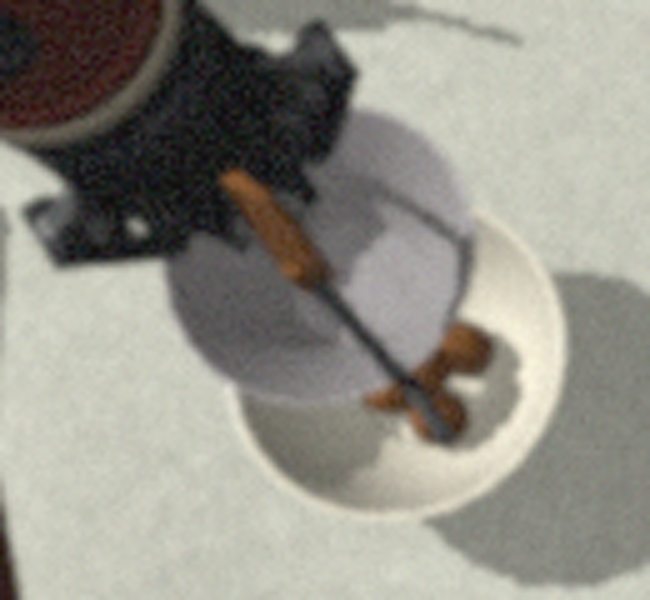

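All six nuts are in the bowl: (437,260), (365,335), (410,330), (490,345), (325,405) and (460,405) in the side crop. The pail is empty in the top view. Turning back to the stand's heading.

```bash
python3 -m jog '[{"delta_pos":[0,0,0],"dr":[0.02,0,0]},{"delta_pos":[0,0,0],"dr":[0.04,0,0]},{"delta_pos":[0,0,0],"dr":[0.07,0,0]},{"delta_pos":[0,0,0],"dr":[0.1,0,0]},{"delta_pos":[0,0,0],"dr":[0.11,0,0]},{"delta_pos":[0,0,0],"dr":[0.11,0,0]},{"delta_pos":[0,0,0],"dr":[0.11,0,0]},{"delta_pos":[0,0,0],"dr":[0.11,0,0]},{"delta_pos":[0,0,0],"dr":[0.11,0,0]},{"delta_pos":[0,0,0],"dr":[0.11,0,0]},{"delta_pos":[0,0,0],"dr":[0.11,0,0]},{"delta_pos":[0,0,0],"dr":[0.11,0,0]},{"delta_pos":[0,0,0],"dr":[0.11,0,0]},{"delta_pos":[0,0,0],"dr":[0.11,0,0]},{"delta_pos":[0,0,0],"dr":[0.11,0,0]},{"delta_pos":[0,0,0],"dr":[0.11,0,0]},{"delta_pos":[0,0,0],"dr":[0.1,0,0]},{"delta_pos":[0,0,0],"dr":[0.07,0,0]},{"delta_pos":[0,0,0],"dr":[0.05,0,0]},{"delta_pos":[0,0,0],"dr":[0.024,0,0]}]'
python3 - <<'E'
from h import *
o=arm.get_obs(); R=np.array(o['tcp_rot']); print(o['t'],'psi',np.degrees(np.arctan2(R[1,2],R[0,2])))
print('tool delta',np.round(R.T@(np.array([.5325,-.2248,.2600])-o['ee_pos']),4))
E
```

```text
t: 18.7
ee_pos: [0.5298, 0.2083, 0.2649]
tcp_rot: [[0.0, -0.361, 0.932], [-0.0, 0.932, 0.361], [-1.0, -0.001, 0.0]]
ft_force: [-0.3, -0.0, -1.7]
width: 0.0131
18.7 psi 21.174131194203422
tool delta [ 0.0051 -0.4048 -0.154 ]
```

```bash
python3 -m jog '[{"delta_pos":[0,-0.005,-0.002],"dr":[0,0,0]},{"delta_pos":[0,-0.010,-0.004],"dr":[0,0,0]},{"delta_pos":[0,-0.015,-0.006],"dr":[0,0,0]},{"delta_pos":[0,-0.020,-0.008],"dr":[0,0,0]},{"delta_pos":[0,-0.0254,-0.0095],"dr":[0,0,0]},{"delta_pos":[0,-0.0254,-0.0095],"dr":[0,0,0]},{"delta_pos":[0,-0.0254,-0.0095],"dr":[0,0,0]},{"delta_pos":[0,-0.0254,-0.0095],"dr":[0,0,0]},{"delta_pos":[0,-0.0254,-0.0095],"dr":[0,0,0]},{"delta_pos":[0,-0.0254,-0.0095],"dr":[0,0,0]},{"delta_pos":[0,-0.0254,-0.0095],"dr":[0,0,0]},{"delta_pos":[0,-0.0254,-0.0095],"dr":[0,0,0]},{"delta_pos":[0,-0.0254,-0.0095],"dr":[0,0,0]},{"delta_pos":[0,-0.0254,-0.0095],"dr":[0,0,0]},{"delta_pos":[0,-0.0254,-0.0095],"dr":[0,0,0]},{"delta_pos":[0,-0.0254,-0.0095],"dr":[0,0,0]},{"delta_pos":[0,-0.020,-0.008],"dr":[0,0,0]},{"delta_pos":[0,-0.015,-0.006],"dr":[0,0,0]},{"delta_pos":[0,-0.010,-0.004],"dr":[0,0,0]},{"delta_pos":[0,-0.005,-0.002],"dr":[0,0,0]}]'
python3 -m jog '[{"delta_pos":[0,0,0],"dr":[0,0,0]},{"delta_pos":[0,0,0],"dr":[0,0,0]},{"delta_pos":[0,0,0],"dr":[0,0,0]}]'
python3 - <<'E'
from h import *
o=arm.get_obs(); R=np.array(o['tcp_rot']); print(o['t'],'psi',np.degrees(np.arctan2(R[1,2],R[0,2])))
print('tool delta to grasp pose',np.round(R.T@(np.array([.5326,-.2248,.1611])-o['ee_pos']),4))
for n in('side','top'):
    p,d=arm.read_camera(n); np.save(n+'10_d.npy',d); cv2.imwrite(f'pics/{n}10.png',p)
p=cv2.imread('pics/side10.png'); b=cv2.imread('pics/top10.png')
cv2.imwrite('pics/side10c.png',cv2.convertScaleAbs(cv2.resize(p[180:320,260:420],(640,560),interpolation=cv2.INTER_CUBIC),alpha=1.3))
cv2.imwrite('pics/top10c.png',cv2.convertScaleAbs(cv2.resize(b[130:250,310:450],(700,600),interpolation=cv2.INTER_CUBIC),alpha=1.5))
cv2.imwrite('pics/bowl10c.png',cv2.convertScaleAbs(cv2.resize(b[160:245,165:255],(630,595),interpolation=cv2.INTER_CUBIC),alpha=1.6))
E
```

```text
t: 20.37
ee_pos: [0.5334, -0.2267, 0.2647]
tcp_rot: [[-0.0, -0.363, 0.932], [0.0, 0.932, 0.363], [-1.0, 0.0, -0.0]]
ft_force: [-0.2, 0.9, -2.5]
width: 0.0129
t: 20.62
ee_pos: [0.534, -0.2243, 0.265]
tcp_rot: [[0.0, -0.365, 0.931], [0.0, 0.931, 0.365], [-1.0, 0.0, 0.0]]
ft_force: [0.2, 0.3, -1.3]
width: 0.0125
20.6167 psi 21.385048929441705
tool delta to grasp pose [ 0.1039 -0.     -0.0015]
```

View pics/side10c.png

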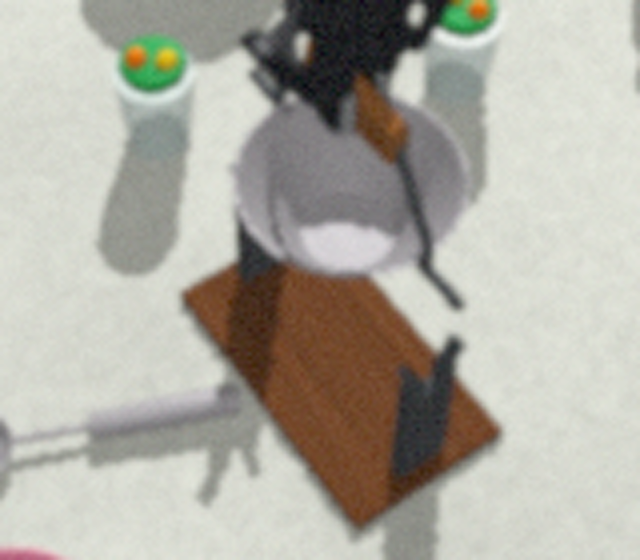

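View pics/top10c.png

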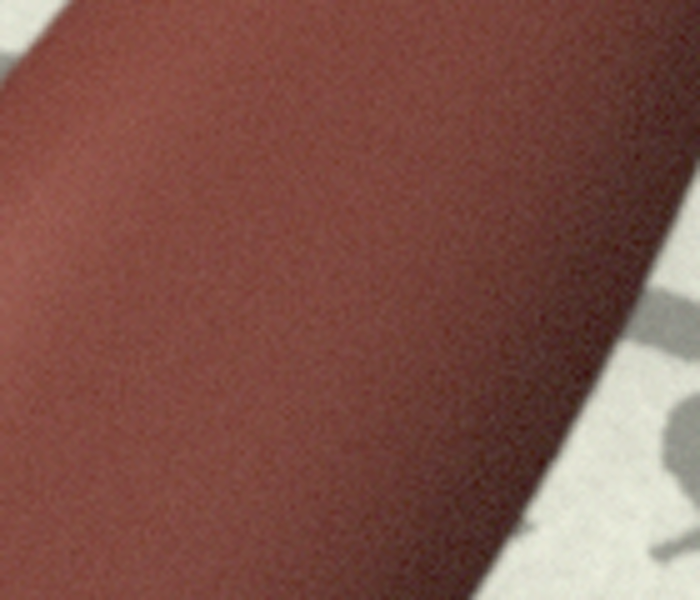

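View pics/bowl10c.png

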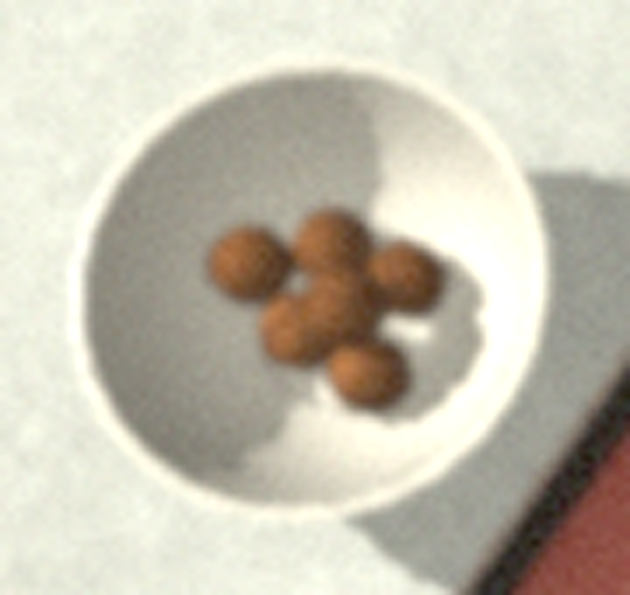

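The bowl holds all six nuts in the top view, around crop (325,300). The empty pail is above the stand with its near pin tip at crop (460,303). I'll check the pail hasn't slipped in the grip since the lift.

```bash
python3 - <<'E'
from h import *
a=np.array([.363,-.932,0])
for nm,T,obs in (('lift',(.5323,-.2247,.2583),(374.25,258.25)),('now',(.534,-.2243,.265),(375,255.75))):
    T=np.array(T)+[0,0,-.0571]
    pr=np.array(proj('side',T+.1*a)); print(nm,'pred pin tip',pr,'obs-pred',np.array(obs)-pr)
print('px/m up',np.array(proj('side',T+.1*a+[0,0,.01]))-pr)
# pail rim from depth: roll of the pail about jaw axis
for f,z0 in(('side3',.2583),('side10',.265)):
    C=cloud('side',np.load(f+'_d.npy')); im=cv2.imread(f'pics/{f}.png')
    dz=z0-.1611
    rel=C-np.array([.533,-.2246,0]); s=rel@a; t=rel@np.array([.932,.363,0])
    m=(np.hypot(s,t)<.085)&(C[...,2]>.085+dz)&(C[...,2]<.118+dz)
    # topmost rim points by azimuth
    out=[]
    for lo in range(-180,180,30):
        k=m&(np.degrees(np.arctan2(t,s))>lo)&(np.degrees(np.arctan2(t,s))<=lo+30)&(np.hypot(s,t)>.055)
        out.append((lo+15,k.sum(),round(np.percentile(C[k][:,2],95)-dz,4) if k.sum()>5 else None))
    print(f,out)
E
```

```text
lift pred pin tip [373.15367595 258.27573898] obs-pred [ 1.09632405 -0.02573898]
now pred pin tip [374.1313322  256.30752879] obs-pred [ 0.8686678  -0.55752879]
px/m up [ 0.41543025 -2.51787567]
side3 [(-165, np.int64(99), np.float64(0.1095)), (-135, np.int64(65), np.float64(0.1081)), (-105, np.int64(46), np.float64(0.1085)), (-75, np.int64(25), np.float64(0.1091)), (-45, np.int64(20), np.float64(0.1093)), (-15, np.int64(45), np.float64(0.1142)), (15, np.int64(40), np.float64(0.1122)), (45, np.int64(67), np.float64(0.1089)), (75, np.int64(91), np.float64(0.1085)), (105, np.int64(83), np.float64(0.1093)), (135, np.int64(3), None), (165, np.int64(43), np.float64(0.1095))]
side10 [(-165, np.int64(91), np.float64(0.1096)), (-135, np.int64(57), np.float64(0.1088)), (-105, np.int64(40), np.float64(0.1094)), (-75, np.int64(28), np.float64(0.1094)), (-45, np.int64(18), np.float64(0.109)), (-15, np.int64(39), np.float64(0.1132)), (15, np.int64(45), np.float64(0.1131)), (45, np.int64(75), np.float64(0.109)), (75, np.int64(102), np.float64(0.1088)), (105, np.int64(86), np.float64(0.1087)), (135, np.int64(2), None), (165, np.int64(61), np.float64(0.1108))]
```

No slip: the pin tip and rim height agree with the lift within about 2 mm. Lowering, with a 1 mm correction in y and z.

```bash
python3 -m jog '[{"delta_pos":[0.002,0.001,-0.001],"dr":[0,0,0]},{"delta_pos":[0.005,0,0],"dr":[0,0,0]},{"delta_pos":[0.008,0,0],"dr":[0,0,0]},{"delta_pos":[0.008,0,0],"dr":[0,0,0]},{"delta_pos":[0.008,0,0],"dr":[0,0,0]},{"delta_pos":[0.008,0,0],"dr":[0,0,0]},{"delta_pos":[0.008,0,0],"dr":[0,0,0]},{"delta_pos":[0.006,0,0],"dr":[0,0,0]},{"delta_pos":[0.004,0,0],"dr":[0,0,0]},{"delta_pos":[0.002,0,0],"dr":[0,0,0]},{"delta_pos":[0.001,0,0],"dr":[0,0,0]},{"delta_pos":[0,0,0],"dr":[0,0,0]},{"delta_pos":[0,0,0],"dr":[0,0,0]}]'
python3 - <<'E'
from h import *
p,d=arm.read_camera('side'); cv2.imwrite('pics/side11.png',p); np.save('side11_d.npy',d)
cv2.imwrite('pics/side11c.png',cv2.convertScaleAbs(cv2.resize(p[190:310,290:400],(550,600),interpolation=cv2.INTER_CUBIC),alpha=1.5))
E
```

```text
t: 21.8
ee_pos: [0.5327, -0.2248, 0.2052]
tcp_rot: [[0.001, -0.363, 0.932], [-0.0, 0.932, 0.363], [-1.0, -0.0, 0.0]]
ft_force: [0.1, -0.5, -2.0]
width: 0.0128
```

View pics/side11c.png

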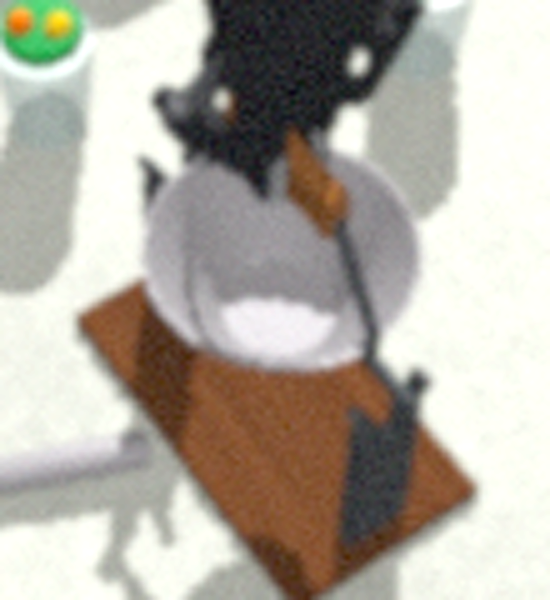

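The near pin sits over the fork's mouth at crop (395,385). I'll go on down gently.

```bash
python3 -m jog '[{"delta_pos":[0.003,0,0],"dr":[0,0,0]},{"delta_pos":[0.005,0,0],"dr":[0,0,0]},{"delta_pos":[0.005,0,0],"dr":[0,0,0]},{"delta_pos":[0.005,0,0],"dr":[0,0,0]},{"delta_pos":[0.005,0,0],"dr":[0,0,0]},{"delta_pos":[0.005,0,0],"dr":[0,0,0]},{"delta_pos":[0.004,0,0],"dr":[0,0,0]},{"delta_pos":[0.003,0,0],"dr":[0,0,0]},{"delta_pos":[0.002,0,0],"dr":[0,0,0]},{"delta_pos":[0,0,0],"dr":[0,0,0]}]'
python3 -m jog '[{"delta_pos":[0.002,0,0],"dr":[0,0,0]},{"delta_pos":[0.002,0,0],"dr":[0,0,0]},{"delta_pos":[0.001,0,0],"dr":[0,0,0]},{"delta_pos":[0,0,0],"dr":[0,0,0]}]'
```

```text
t: 22.68
ee_pos: [0.5324, -0.2246, 0.1673]
tcp_rot: [[-0.0, -0.363, 0.932], [0.0, 0.932, 0.363], [-1.0, 0.001, -0.0]]
ft_force: [-0.3, 0.4, -2.8]
width: 0.0126
t: 23.02
ee_pos: [0.5325, -0.2247, 0.1626]
tcp_rot: [[-0.0, -0.363, 0.932], [0.0, 0.932, 0.363], [-1.0, 0.0, -0.0]]
ft_force: [0.2, -0.3, -0.9]
width: 0.0123
```

```bash
python3 -m jog '[{"delta_pos":[0.001,0,0],"dr":[0,0,0]},{"delta_pos":[0,0,0],"dr":[0,0,0]},{"delta_pos":[0,0,0],"dr":[0,0,0]}]'
python3 - <<'E'
from h import *
p,d=arm.read_camera('side'); cv2.imwrite('pics/side12.png',p); np.save('side12_d.npy',d)
cv2.imwrite('pics/side12c.png',cv2.convertScaleAbs(cv2.resize(p[190:310,290:400],(550,600),interpolation=cv2.INTER_CUBIC),alpha=1.5))
E
```

```text
t: 23.27
ee_pos: [0.5325, -0.2247, 0.1618]
tcp_rot: [[0.0, -0.363, 0.932], [0.0, 0.932, 0.363], [-1.0, 0.0, 0.0]]
ft_force: [-0.5, -0.1, -1.8]
width: 0.0127
```

View pics/side12c.png

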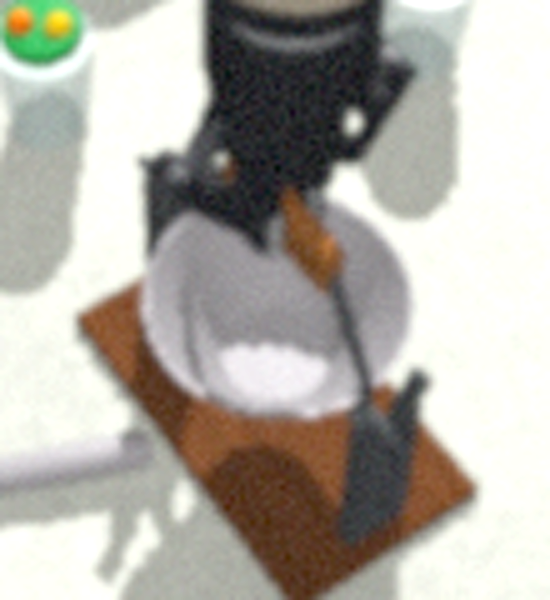

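The near pin is in its slot at crop (375,415), but the wrist still carries the pail. A little further down until it is supported.

```bash
for i in 1 2; do python3 -m jog '[{"delta_pos":[0.001,0,0],"dr":[0,0,0]},{"delta_pos":[0,0,0],"dr":[0,0,0]},{"delta_pos":[0,0,0],"dr":[0,0,0]}]' | grep -E "ee_pos|force"; done
```

```text
ee_pos: [0.5327, -0.2248, 0.1612]
ft_force: [-1.0, 1.1, 0.9]
ee_pos: [0.5328, -0.2248, 0.1611]
ft_force: [-1.5, 2.5, 7.7]
```

Seated at z = 161 mm, the same as when it was gripped, with +7.7 N of support. I'll ease off 0.8 mm and open.

```bash
python3 -m jog '[{"delta_pos":[-0.0008,0,0],"dr":[0,0,0]},{"delta_pos":[0,0,0],"dr":[0,0,0]}]'; python3 -m jog '[{"delta_pos":[0,0,0],"dr":[0,0,0]},{"delta_pos":[0,0,0],"dr":[0,0,0]},{"delta_pos":[0,0,0],"dr":[0,0,0]},{"delta_pos":[0,0,0],"dr":[0,0,0]},{"delta_pos":[0,0,0],"dr":[0,0,0]},{"delta_pos":[0,0,0],"dr":[0,0,0]}]' 0.05 20
python3 - <<'E'
from h import *
p,d=arm.read_camera('side'); cv2.imwrite('pics/side13.png',p); np.save('side13_d.npy',d)
cv2.imwrite('pics/side13c.png',cv2.convertScaleAbs(cv2.resize(p[190:310,290:400],(550,600),interpolation=cv2.INTER_CUBIC),alpha=1.5))
E
```

```text
t: 23.98
ee_pos: [0.5327, -0.2248, 0.1611]
tcp_rot: [[0.001, -0.364, 0.932], [-0.0, 0.932, 0.364], [-1.0, -0.0, 0.001]]
ft_force: [-0.9, 0.9, 5.1]
width: 0.0126
t: 24.48
ee_pos: [0.5325, -0.2247, 0.1605]
tcp_rot: [[-0.0, -0.363, 0.932], [0.0, 0.932, 0.363], [-1.0, 0.0, -0.0]]
ft_force: [-0.1, 0.8, 0.5]
width: 0.0498
```

View pics/side13c.png

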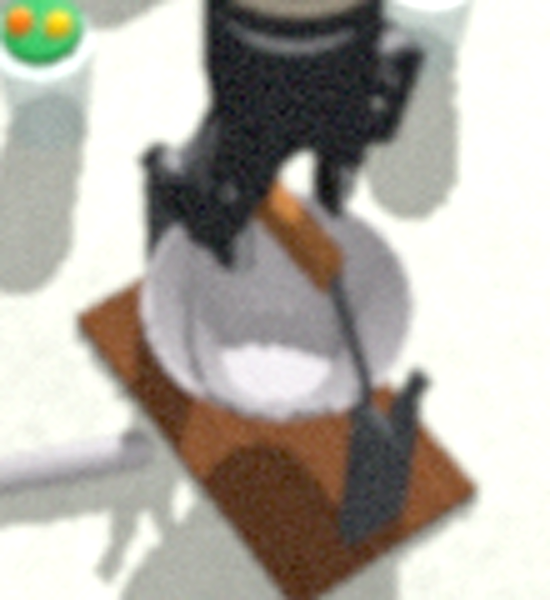

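Released, and the pail hangs level between the open fingers. Withdrawing straight up and then aside so both cameras can see it.

```bash
python3 -m jog '[{"delta_pos":[-0.003,0,0],"dr":[0,0,0]},{"delta_pos":[-0.005,0,0],"dr":[0,0,0]},{"delta_pos":[-0.008,0,0],"dr":[0,0,0]},{"delta_pos":[-0.012,0,0],"dr":[0,0,0]},{"delta_pos":[-0.016,0,0],"dr":[0,0,0]},{"delta_pos":[-0.016,0,0],"dr":[0,0,0]},{"delta_pos":[-0.016,0,0],"dr":[0,0,0]},{"delta_pos":[-0.016,0,0],"dr":[0,0,0]},{"delta_pos":[-0.012,0,0],"dr":[0,0,0]},{"delta_pos":[-0.006,0,0],"dr":[0,0,0]},{"delta_pos":[0,0.01,0],"dr":[0,0,0]},{"delta_pos":[0,0.02,0],"dr":[0,0,0]},{"delta_pos":[0,0.03,0],"dr":[0,0,0]},{"delta_pos":[0,0.03,0],"dr":[0,0,0]},{"delta_pos":[0,0.03,0],"dr":[0,0,0]},{"delta_pos":[0,0.03,0],"dr":[0,0,0]},{"delta_pos":[0,0.03,0],"dr":[0,0,0]},{"delta_pos":[0,0.03,0],"dr":[0,0,0]},{"delta_pos":[0,0.02,0],"dr":[0,0,0]},{"delta_pos":[0,0.01,0],"dr":[0,0,0]}]'
python3 -m jog '[{"delta_pos":[0,0.02,0],"dr":[0,0,0]},{"delta_pos":[0,0.03,0],"dr":[0,0,0]},{"delta_pos":[0,0.03,0],"dr":[0,0,0]},{"delta_pos":[0,0.03,0],"dr":[0,0,0]},{"delta_pos":[0,0.03,0],"dr":[0,0,0]},{"delta_pos":[0,0.03,0],"dr":[0,0,0]},{"delta_pos":[0,0.03,0],"dr":[0,0,0]},{"delta_pos":[0,0.02,0],"dr":[0,0,0]},{"delta_pos":[0,0,0],"dr":[0,0,0]},{"delta_pos":[0,0,0],"dr":[0,0,0]}]'
python3 - <<'E'
from h import *
r=lambda x:np.round(x,4).tolist()
for n in('side','top'):
    p,d=arm.read_camera(n); np.save(n+'14_d.npy',d); cv2.imwrite(f'pics/{n}14.png',p)
    C=cloud(n,d)
    hsv=cv2.cvtColor(p,cv2.COLOR_BGR2HSV)
    reg=(C[...,0]>.45)&(C[...,0]<.62)&(C[...,1]>-.33)&(C[...,1]<-.13)
    g=reg&(C[...,2]>.155)&(C[...,2]<.21)&(hsv[...,1]>100)
    if g.sum(): print(n,'grip',g.sum(),r(C[g].mean(0)),'z',r(np.percentile(C[g][:,2],[2,50,98])))
    for nm,lo,hi,b in(('bowl',.055,.075,(.4,.65,.1,.35)),('gA',.085,.11,(.4,.5,-.05,.05)),('gB',.085,.11,(.63,.73,-.05,.05))):
        m=(C[...,2]>lo)&(C[...,2]<hi)&(C[...,0]>b[0])&(C[...,0]<b[1])&(C[...,1]>b[2])&(C[...,1]<b[3])
        if m.sum(): print(n,nm,m.sum(),r((C[m].min(0)+C[m].max(0))/2))
p=cv2.imread('pics/side14.png'); b=cv2.imread('pics/top14.png')
cv2.imwrite('pics/side14c.png',cv2.convertScaleAbs(cv2.resize(p[190:310,290:400],(550,600),interpolation=cv2.INTER_CUBIC),alpha=1.5))
cv2.imwrite('pics/top14c.png',cv2.convertScaleAbs(cv2.resize(b[145:245,325:445],(600,500),interpolation=cv2.INTER_CUBIC),alpha=1.5))
E
```

```text
t: 26.2
ee_pos: [0.4438, 0.0014, 0.2704]
tcp_rot: [[-0.0, -0.365, 0.931], [0.001, 0.931, 0.365], [-1.0, 0.001, -0.0]]
ft_force: [0.5, -0.5, 0.1]
width: 0.05
t: 27.03
ee_pos: [0.3648, 0.2044, 0.2702]
tcp_rot: [[-0.0, -0.366, 0.931], [-0.0, 0.931, 0.366], [-1.0, -0.0, -0.0]]
ft_force: [-1.2, -0.0, -0.3]
width: 0.05
side grip 233 [0.5327, -0.2319, 0.1875] z [0.1727, 0.1905, 0.1944]
side bowl 353 [0.5227, 0.2166, 0.0615]
side gA 153 [0.4519, -0.0042, 0.0912]
side gB 155 [0.6846, -0.0028, 0.0916]
top grip 232 [0.5317, -0.2239, 0.1905] z [0.177, 0.1918, 0.196]
top bowl 672 [0.5224, 0.2173, 0.0618]
top gA 290 [0.4519, -0.002, 0.0927]
top gB 259 [0.6845, -0.0019, 0.091]
```

View pics/side14c.png

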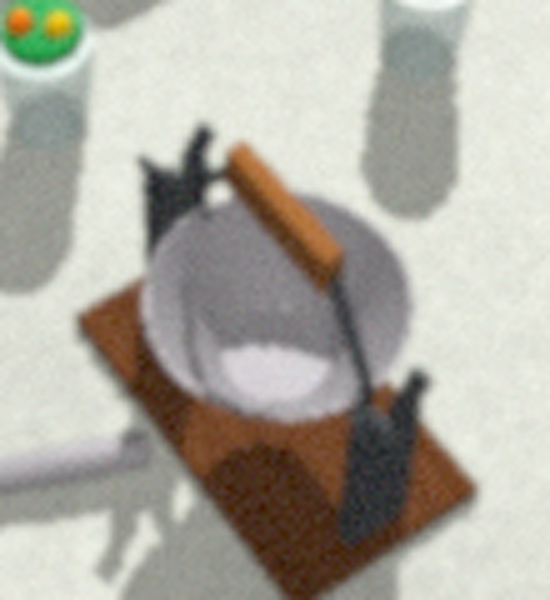

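View pics/top14c.png

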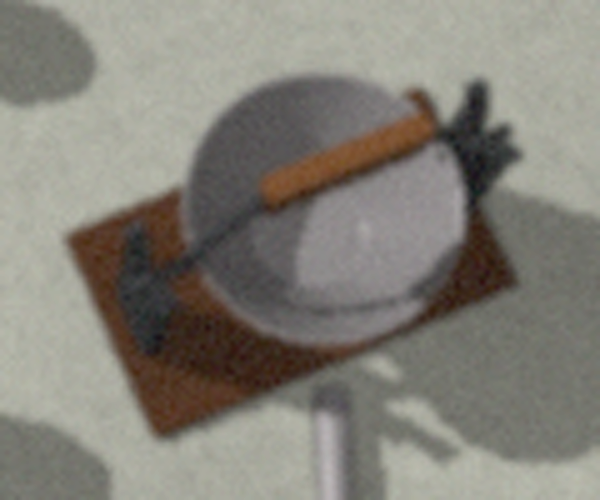

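View pics/top14.png

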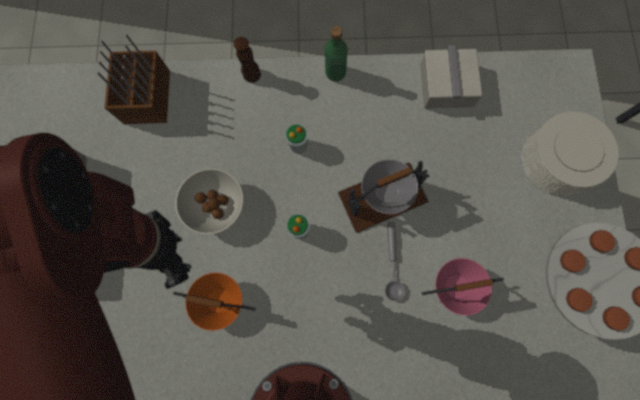

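View pics/side14.png

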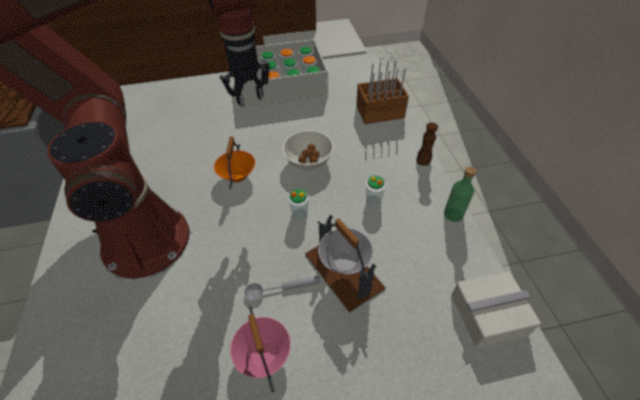

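The pail hangs by both pins just as it did at the start: side crop (275,310), top crop (325,210), grip top at about 0.194 m as expected. The six nuts are in the bowl at top (211,203). The bowl and glasses are within 1–2 mm of where they were, and the gripper is clear, so I'm handing in.

```bash
python3 -c "
from cell import arm
print(arm.close_job(), arm.get_obs()['t'])"
```

```text
the job is handed in; nothing more can be done
the job is handed in; nothing more can be done
```

The job is done and handed in, with the last measurement at about 27 s of the 58 s allowed. I lifted the steel pail straight up by its grip, carried it between the glasses and tipped it to 77° over the white bowl. Then I hung it back on both pins and let go.

- **Nuts:** the last pictures show the six walnuts in the bowl and the pail empty. The wrist force fell from 2.8 N to about 2 N, which is the pail alone.
- **Pail:** it hangs in both forks, and its grip is at the starting height and position to within about 2 mm.
- **Everything else:** the bowl and both glasses measured within 1–2 mm of where they were. The spoon and the look-alike pails look untouched, though I did not measure them.
- **Forces:** the highest force reading was 7.7 N, when seating the pins. I only read it between moves.
- **Checks:** none failed. The side camera's grip centre came out about 8 mm along the pin axis from the top camera's in the first and last checks. I put this down to part of the grip being hidden and used the top view and the stand instead.

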